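Stand the tube posts of a stepped stand in order of height

ROBOT

A 7-joint arm with a two-finger parallel gripper is mounted at the origin on the work surface. World frame = base frame: x ahead of the robot, y to its left, z up, the work surface at z = 0. Lengths are in m, angles in rad, forces in N, time in s.
With the tool pointing down it reaches from about 0.4 to 0.875 m from the base axis. Payload 19.3 kg.
Tool frame: the origin (TCP) lies at the very end of the fingers, on their centre line; the grasp point (between the pads) lies 19 mm behind it (bot.grasp_offset is the distance from the TCP to the grasp point, in m); z points along the fingers, x is the direction in which the jaws open and shut, and the axes are right-handed (so a half turn about z gives the same grasp; the last joint's range is limited). The gripper opens to 85 mm and grips with 20 to 120 N. Pads are 22 mm wide; open, the fingers measure 114 mm over their backs; the gripper's body (76 mm by 85 mm) begins 54 mm behind the grasp point. The pads swing forward as they close: fully open they stand 13 mm farther back than shut.
Start: joints at [1.24, 0.521, -0.036, 1.599, 0.021, 1.021, -0.113], TCP at [0.161, -0.604, 0.231] pointing down, gripper open.
Joint ranges: [-2.91, 2.91], [-0.3, 2.13], [-1.5, 1.42], [0.17, 2.43], [-1.26, 4.41], [0.16, 1.93], [-2.52, 2.52]. Speed limits (rad/s): [1.89, 1.89, 2.39, 2.39, 3.01, 3.01, 3.01].

INTERFACE

Orientations are given as [roll, pitch, yaw] about the fixed x, y, z axes, in that order (R = Rz(yaw) Ry(pitch) Rx(roll)).
In Python, from workcell import status, grab_frame, calibration, job, regions_of, mark_of, bot gives the robot as it stands.
- The arm moves only by the tool carry_out, never from a script. Its argument "deltas" is one flat list of numbers, 5 for each row, row after row: the opening, from -1 (shut) to 1 (fully open), then the shift along the tool's x, y, z in cm, then the turn about the tool's z in degrees. A call has 1 to 20 rows; each row shifts and turns the commanded pose from where the row before left it, along the tool's axes as they then stand; what a row does not reach is not made up. A row lasts 1/12 s, in which the tool goes at most 41.7 mm and 7.16 degrees, less where a joint would pass 70% of its speed; a pose out of reach is approached as far as the arm can. A call with a gripper value outside its range is refused whole. The fingers move at their own pace and stop on an object; "newtons" is the grip in N (left out, the last holds). Time passes only in rows, so rows that do not move let the fingers close. It gives the time, the measured TCP pose, the force and the opening at its end, in the units of the state.
- status.observe(): the state, without advancing time (a new reading comes with each control period).
- grab_frame(name): name is "side" or "top" or "wrist"; returns the picture (480x640x3 uint8, red, green, blue); there is no depth.
- calibration(name): a dict with "fov_y" (degrees; the focal length in pixels is half the picture's height over the tangent of half this angle, whatever the lens; pixels are square), "cx", "cy" (the principal point, pixels), "R" (3x3) and "t" (3): a world point X has camera coordinates R X + t. Camera axes: x right, y down, z forward; pixel columns grow to the right and rows downward; lengths in m; the calibration is good to about 2 mm. A picture is of the moment at which its call begins: read the wrist's pose just before it. calibration takes no time and is no camera call; for the wrist camera it gives the pose at the moment of the call.
- job.job_done(): hands the job in, once; it reports no verdict.
Trained networks look in the newest picture that a camera, given by its name, has taken for a name from the list of things; names that differ only in an ending like _2 or _b are one class to them, and where a whole thing is asked for, a point or a joint stands for the part that bears it (a point fixed in the world has none). Each returns a list of dicts, best first, with "p" (0 to 1); they miss things now and then, are a little off and sometimes report something else, mostly with a low value. They report only what shows in the picture. A call takes as long as a camera call.
- regions_of(camera, target): "region" (480x640 bool, what is visible of it) and "xy" ([column, row] in pixels, amid what is visible of it).
- mark_of(camera, target): "xy" ([column, row] in pixels: a listed point, or the origin of a listed thing).
The state is a dict: "clock": time; "qpos": joint angles; "qd": joint speeds; "joint_efforts": joint torques, N m; "position": TCP position; "tool_rot": TCP orientation; "force": force on the tool from outside, world axes, zero at the start; "moment": the same for the moment, N m; "grip_width": finger opening in m.
Only numpy, scipy, OpenCV 4.12 (cv2) and the standard library are available. Lean on these libraries where they do the work, as an engineer would, in place of code of your own. Each camera call takes 0.05 s, during which the arm holds its last target.

TASK

Set up this stepped stand ready for tack welding: stand the four loose round tube posts upright on the four foot plates of the base frame, one to a plate and centred in its chalk ring. The tallest goes next to the frame's tall square upright, then they step down in order of height to the shortest at the low end.

Things in the scene. Friction and masses are not known exactly. Their poses are not given: they have to be found in the camera images.
- post_a: The shortest of the four loose posts: a plain galvanised round tube standing upright on the bench, 42 mm outside diameter, 45 mm tall, about 140 g (give or take a quarter), open mouth up. Origin at the centre of its underside, z along the tube. All four posts have the same diameter and differ only in height.
- post_b: The second shortest of the four loose posts: a plain galvanised round tube standing upright on the bench, 42 mm outside diameter, 70 mm tall, about 217 g (give or take a quarter), open mouth up. Origin at the centre of its underside, z along the tube. All four posts have the same diameter and differ only in height.
- post_c: The second tallest of the four loose posts: a plain galvanised round tube standing upright on the bench, 42 mm outside diameter, 95 mm tall, about 294 g (give or take a quarter), open mouth up. Origin at the centre of its underside, z along the tube. All four posts have the same diameter and differ only in height.
- post_d: The tallest of the four loose posts: a plain galvanised round tube standing upright on the bench, 42 mm outside diameter, 120 mm tall, about 372 g (give or take a quarter), open mouth up. Origin at the centre of its underside, z along the tube. All four posts have the same diameter and differ only in height.
- foot_p: One of four identical steel foot plates, 80 mm (its x) by 66 mm (its y) by 10 mm thick, fixed across the frame's two runners, with a 53 mm chalk ring round its centre. Origin: centre of its underside, 10 mm above the bench; its top is 20 mm above the bench. The plates form one straight row along their y, 80 mm from centre to centre; the letters say nothing of their order in the row.
- foot_q: One of four identical steel foot plates, 80 mm (its x) by 66 mm (its y) by 10 mm thick, fixed across the frame's two runners, with a 53 mm chalk ring round its centre. Origin: centre of its underside, 10 mm above the bench; its top is 20 mm above the bench. The plates form one straight row along their y, 80 mm from centre to centre; the letters say nothing of their order in the row.
- foot_r: One of four identical steel foot plates, 80 mm (its x) by 66 mm (its y) by 10 mm thick, fixed across the frame's two runners, with a 53 mm chalk ring round its centre. Origin: centre of its underside, 10 mm above the bench; its top is 20 mm above the bench. The plates form one straight row along their y, 80 mm from centre to centre; the letters say nothing of their order in the row.
- foot_s: One of four identical steel foot plates, 80 mm (its x) by 66 mm (its y) by 10 mm thick, fixed across the frame's two runners, with a 53 mm chalk ring round its centre. Origin: centre of its underside, 10 mm above the bench; its top is 20 mm above the bench. The plates form one straight row along their y, 80 mm from centre to centre; the letters say nothing of their order in the row.
- high_end: Fixed tall upright of 40 mm square tube at the high end of the frame, in line with the foot plates and 80 mm beyond the centre of the last one, at either end of the row. Its top is 165 mm above the bench. Origin: centre of the underside of its 80 by 60 mm base plate, 10 mm above the bench. The other end of the row has only a low square stub, top 40 mm above the bench.

How it is judged:
At the end, for the whole second after the job is handed in: Each post stands upright (within 0.08 rad) and at rest on top of a foot plate, its axis within 12 mm of the plate's centre; counted from the tall square upright the posts are in order tallest (120 mm), 95 mm, 70 mm, shortest (45 mm) ((horizontal distance between post_d and foot_p below 0.012 m or horizontal distance between post_d and foot_q below 0.012 m or horizontal distance between post_d and foot_r below 0.012 m or horizontal distance between post_d and foot_s below 0.012 m) and height (world z) of post_d between 0.016 and 0.024 m and horizontal distance between post_d and high_end between 0.06 and 0.1 m and angle between each of post_d, post_c, post_b, post_a's own z axis and vertical below 0.08 rad and linear speed of each of post_d, post_c, post_b, post_a below 0.02 m/s and angular speed of each of post_d, post_c, post_b, post_a below 0.1 rad/s and (horizontal distance between post_c and foot_p below 0.012 m or horizontal distance between post_c and foot_q below 0.012 m or horizontal distance between post_c and foot_r below 0.012 m or horizontal distance between post_c and foot_s below 0.012 m) and height (world z) of post_c between 0.016 and 0.024 m and horizontal distance between post_c and high_end between 0.14 and 0.18 m and (horizontal distance between post_b and foot_p below 0.012 m or horizontal distance between post_b and foot_q below 0.012 m or horizontal distance between post_b and foot_r below 0.012 m or horizontal distance between post_b and foot_s below 0.012 m) and height (world z) of post_b between 0.016 and 0.024 m and horizontal distance between post_b and high_end between 0.22 and 0.26 m and (horizontal distance between post_a and foot_p below 0.012 m or horizontal distance between post_a and foot_q below 0.012 m or horizontal distance between post_a and foot_r below 0.012 m or horizontal distance between post_a and foot_s below 0.012 m) and height (world z) of post_a between 0.016 and 0.024 m and horizontal distance between post_a and high_end between 0.3 and 0.34 m); the robot touches nothing.
It also fails if it takes over 106 s, if anything falls off the work surface, if the arm or the gripper's body presses on something with over 40 N, if the wrist force passes 120 N, or if a joint passes its speed limit or range.

## Working session

There is one attempt and no reset: what is moved stays moved. The work goes in short steps, Python scripts to look and compute and a tool call to move; the robot and the scene stay as the last step left them, time stands still between calls to the robot, and variables do not carry over. Pictures are saved under pics/ and viewed, and the job is handed in when it is done.

Besides the shell and the picture viewer there is one more tool, called after "Request:" as name(argument=value, ...) on one line, values as JSON. carry_out: Moves the arm, as the interface text tells. Its arguments: {"type":"object","properties":{"deltas":{"type":"array","items":{"type":"number"}},"newtons":{"type":"number"}},"required":["deltas"]}

```bash
mkdir -p pics; ls; python3 - <<'E'
from workcell import status, grab_frame, calibration, bot
import cv2
print(status.observe()); print(bot.grasp_offset)
for n in ("side","top"):
    im=grab_frame(n); cv2.imwrite(f"pics/{n}0.png",im[:,:,::-1]); print(n,calibration(n))
E
```

```text
pics
{'clock': 0.0, 'qpos': array([ 1.23979425,  0.52203471, -0.03633948,  1.5999688 ,  0.0211845 ,
        1.02110817, -0.11278561]), 'qd': array([-0.00063372, -0.00146701,  0.0010837 ,  0.0008421 , -0.00051096,
       -0.00048385,  0.00124455]), 'joint_efforts': array([-2.34537220e-04, -9.27103114e+01,  1.97976083e+00, -3.69942248e+01,
        1.78411725e-02,  8.02244438e-03,  4.73925411e-06]), 'position': array([ 0.16105236, -0.60355732,  0.23072674]), 'tool_rot': array([ 3.1415314e+00,  1.1331038e-03, -1.3099882e+00]), 'force': array([-0.51856285, -0.04977971,  0.36119243]), 'moment': array([0.03163301, 0.00176457, 0.01118932]), 'grip_width': 0.08518241405392313}
0.0187
side {'fov_y': 54.19093913815354, 'cx': 318.85098343538823, 'cy': 245.32858338463478, 'R': array([[ 0.76762883, -0.64076192,  0.01304413],
       [-0.35896187, -0.44671697, -0.81950614],
       [ 0.53093536,  0.62439419, -0.57292192]]), 't': array([-0.43210055,  0.256831  ,  0.52707663])}
top {'fov_y': 44.66345687383228, 'cx': 324.8169392655793, 'cy': 238.68620991485534, 'R': array([[-0.01394638, -0.99986353, -0.0088555 ],
       [-0.99662432,  0.01461669, -0.0807856 ],
       [ 0.08090401,  0.00769894, -0.99669216]]), 't': array([0.00820154, 0.57363567, 1.11782682])}
```

View pics/side0.png

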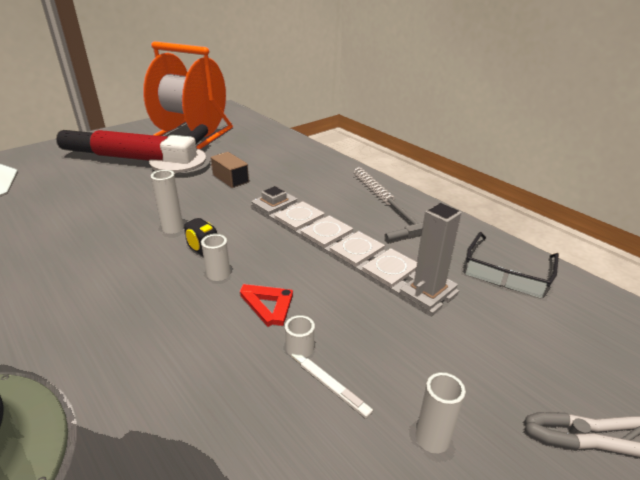

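View pics/top0.png

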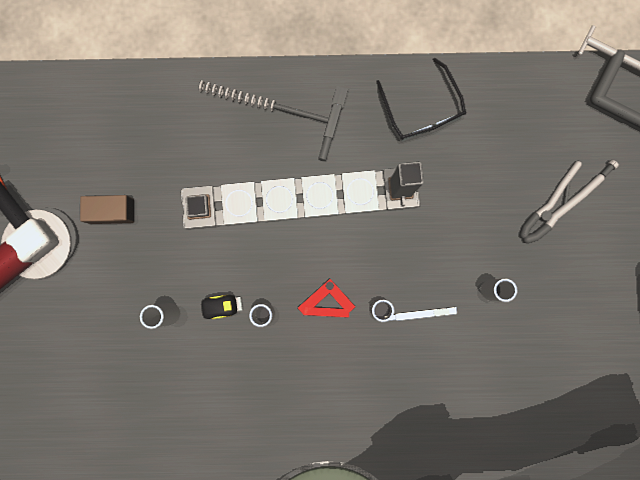

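The top view shows the plate row at about rows 190–205, with the tall upright at the right end (408,180). The mouths of the four posts are at about (151,316), (261,315), (383,310) and (505,290). Next I'll measure them with the networks and cross-check the heights in the side view.

```bash
cat > h.py <<'E'
import numpy as np, cv2
from workcell import *
def K(c):
    f=240/np.tan(np.radians(c['fov_y'])/2); return np.array([[f,0,c['cx']],[0,f,c['cy']],[0,0,1]])
def ray(c,xy,z):
    d=c['R'].T@np.linalg.inv(K(c))@np.array([*xy,1.]); o=-c['R'].T@c['t']
    return (o+d*(z-o[2])/d[2])[:2]
def proj(c,X):
    p=K(c)@(c['R']@np.array(X)+c['t']); return p[:2]/p[2]
def regs(cam,t,pmin=.3):
    return [(round(r['p'],2),np.round(r['xy'],1),int(r['region'].sum()),r['region']) for r in regions_of(cam,t) if r['p']>pmin]
E
python3 - <<'E'
from h import *
for cam in("top","side"):
    im=grab_frame(cam); c=calibration(cam)
    for t in ("post_a","post_b","post_c","post_d","foot_p","high_end"):
        z=0 if t[0]=='p' else .01
        print(cam,t,[(round(m['p'],2),np.round(m['xy'],1).tolist(),np.round(ray(c,m['xy'],z),4).tolist()) for m in mark_of(cam,t) if m['p']>.2])
E
```

```text
top post_a [(0.94, [488.3, 291.2], [0.4669, -0.321]), (0.9, [381.0, 309.7], [0.4335, -0.1086]), (0.71, [168.1, 314.1], [0.4306, 0.3121]), (0.56, [265.4, 311.4], [0.4332, 0.1195])]
top post_b [(0.94, [488.3, 291.2], [0.4669, -0.321]), (0.9, [381.0, 309.7], [0.4335, -0.1086]), (0.71, [168.1, 314.1], [0.4306, 0.3121]), (0.56, [265.4, 311.4], [0.4332, 0.1195])]
top post_c [(0.94, [488.3, 291.2], [0.4669, -0.321]), (0.9, [381.0, 309.7], [0.4335, -0.1086]), (0.71, [168.1, 314.1], [0.4306, 0.3121]), (0.56, [265.4, 311.4], [0.4332, 0.1195])]
top post_d [(0.94, [488.3, 291.2], [0.4669, -0.321]), (0.9, [381.0, 309.7], [0.4335, -0.1086]), (0.71, [168.1, 314.1], [0.4306, 0.3121]), (0.56, [265.4, 311.4], [0.4332, 0.1195])]
top foot_p [(0.96, [318.1, 197.5], [0.6571, 0.0123]), (0.91, [239.7, 204.3], [0.6458, 0.1683]), (0.68, [277.1, 198.8], [0.6557, 0.0939]), (0.66, [363.6, 194.2], [0.6623, -0.0782])]
top high_end [(0.57, [399.8, 187.7], [0.6742, -0.1503]), (0.5, [362.3, 195.1], [0.6605, -0.0756])]
side post_a [(0.98, [219.2, 274.5], [0.4297, 0.1145]), (0.86, [430.4, 435.5], [0.4702, -0.3242]), (0
[... 167 characters left out ...]
, -0.3242]), (0.67, [301.7, 348.5], [0.4355, -0.1134]), (0.6, [172.4, 226.3], [0.4354, 0.3115])]
side post_c [(0.98, [219.2, 274.5], [0.4297, 0.1145]), (0.86, [430.4, 435.5], [0.4702, -0.3242]), (0.67, [301.7, 348.5], [0.4355, -0.1134]), (0.6, [172.4, 226.3], [0.4354, 0.3115])]
side post_d [(0.98, [219.2, 274.5], [0.4297, 0.1145]), (0.86, [430.4, 435.5], [0.4702, -0.3242]), (0.67, [301.7, 348.5], [0.4355, -0.1134]), (0.6, [172.4, 226.3], [0.4354, 0.3115])]
side foot_p [(0.87, [356.5, 249.5], [0.6611, 0.0079]), (0.79, [299.0, 216.7], [0.6491, 0.1676]), (0.77, [330.2, 232.7], [0.6601, 0.0818]), (0.72, [393.5, 271.3], [0.6661, -0.0809])]
side high_end [(0.76, [431.4, 286.2], [0.6859, -0.1491])]
```

```bash
python3 - <<'E'
from h import *
im=grab_frame("top"); c=calibration("top")
# mouths: bright ring
g=cv2.cvtColor(im,cv2.COLOR_RGB2GRAY); 
for xy,h in(((151,316),.12),((261,315),.07),((383,310),.045),((505,290),.095)):
    x,y=xy; p=g[y-18:y+19,x-18:x+19]
    b=(p>185).astype(np.uint8); cs,_=cv2.findContours(b,cv2.RETR_EXTERNAL,cv2.CHAIN_APPROX_NONE)
    k=max(cs,key=len); e=cv2.fitEllipse(k); ctr=np.array(e[0])+[x-18,y-18]
    print(h,ctr.round(1),np.round(e[1],1),"pos",ray(c,ctr,h).round(4), "exp dia", round(.042*K(c)[0,0]/(c['R'][2]@[*ray(c,ctr,h),h]+c['t'][2]),1))
P=[]
for r in regions_of("top","foot_p"):
    if r['p']<.3: continue
    m=r['region'].astype(np.uint8); k=max(cv2.findContours(m,0,1)[0],key=cv2.contourArea)
    q=cv2.minAreaRect(k); print(r['p'],m.sum(),np.round(q[0],1),np.round(q[1],1),round(q[2],1),ray(c,q[0],.02).round(4)); 
big=cv2.resize(im[150:240,170:440],None,fx=2.9,fy=2.9,interpolation=cv2.INTER_CUBIC)
cv2.imwrite("pics/row.png",big[:,:,::-1])
E
```

```text
0.12 [151.  316.3] [22.3 22.6] pos [0.4324 0.3092] exp dia 23.7
0.07 [260.1 315.1] [21.3 21.7] pos [0.4296 0.1216] exp dia 22.6
0.045 [384.8 311. ] [19.7 29.4] pos [ 0.4327 -0.1119] exp dia 22.2
0.095 [505.1 289.8] [21.8 22.6] pos [ 0.4702 -0.3259] exp dia 23.2
0.96 1415 [278.6 199.1] [41.9 35.7] 83.7 [0.6536 0.09  ]
0.91 1273 [319.2 195. ] [39.7 33.1] 84.3 [0.6604 0.01  ]
0.79 1444 [239.1 203.3] [41.9 35.1] 85.4 [0.6465 0.1679]
0.66 1373 [359.5 191.1] [41.6 33.7] 84.3 [ 0.6671 -0.0695]
```

View pics/row.png

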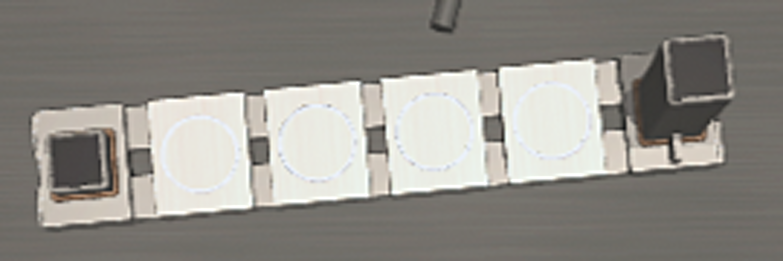

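```bash
python3 - <<'E'
from h import *
im=grab_frame("top"); ct=calibration("top")
g=cv2.cvtColor(im,cv2.COLOR_RGB2GRAY)
p=cv2.resize(g[285:335,355:415],None,fx=8,fy=8,interpolation=cv2.INTER_CUBIC)
h=cv2.HoughCircles(p,cv2.HOUGH_GRADIENT,1.5,200,param1=150,param2=20,minRadius=75,maxRadius=100)
for q in h[0]:
    xy=q[:2]/8+[355-.44,285-.44]; print(xy,q[2]/8,ray(ct,xy,.045))
im=grab_frame("side"); c=calibration("side"); v=im.copy()
for P,H in(((.4324,.3092),.12),((.4296,.1216),.07),((.4335,-.109),.045),((.4702,-.3259),.095)):
  for z in(0,H):
    pts=[proj(c,[P[0]+.021*np.cos(a),P[1]+.021*np.sin(a),z]) for a in np.linspace(0,6.3,60)]
    cv2.polylines(v,[np.int32(np.round(pts))],True,(255,0,0) if z else (0,255,0),1)
for P in((.6673,-.0699),(.6604,.0098),(.6534,.0894),(.6465,.1691)):
    pts=[proj(c,[P[0]+.0265*np.cos(a),P[1]+.0265*np.sin(a),.02]) for a in np.linspace(0,6.3,60)]
    cv2.polylines(v,[np.int32(np.round(pts))],True,(255,0,0),1)
cv2.imwrite("pics/ov.png",cv2.resize(v[150:470,130:500],None,fx=1.87,fy=1.87,interpolation=cv2.INTER_CUBIC)[:,:,::-1])
E
```

```text
[382.21625 310.15375] 10.85625 [ 0.43445517 -0.10705515]
```

View pics/ov.png

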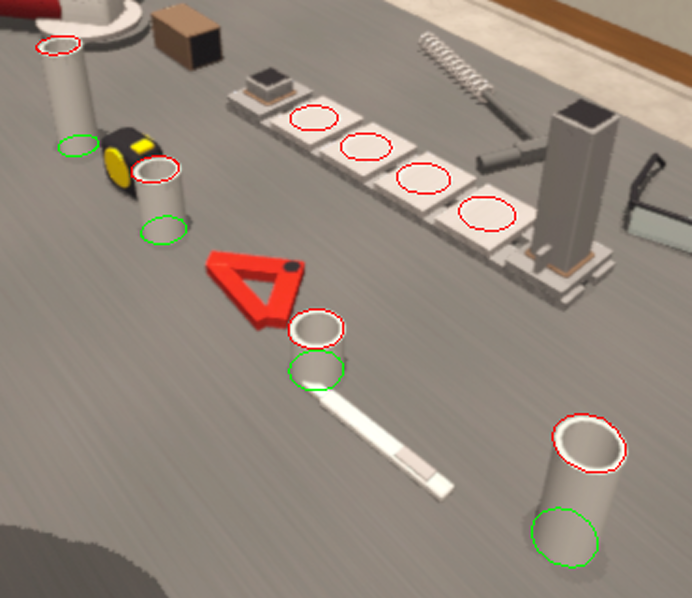

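Request:
carry_out(deltas=[1,0,0,0,-6.8,1,0,0,0,-6.8,1,0,0,0,-6.8,1,0,0,0,-6.8,1,0,0,0,-6.8,1,0,0,0,-6.8,1,0,0,0,-6.8,1,0,0,0,-6.8,1,0,0,0,-6.8,1,0,0,0,-6.8,1,0,0,0,-7,1,0,0,0,0], newtons=50)

```text
clock: 2.0
position: [0.161, -0.6039, 0.2312]
tool_rot: [-3.141, -0.0, 0.005]
force: [-0.9, 0.8, -0.2]
grip_width: 0.0854
```

The overlay matches every post top and base and all four rings, so heights and positions are confirmed. The order from left to right is D, B, A, C.

Request:
carry_out(deltas=[1,2.9,-2.74,0,0,1,2.9,-2.74,0,0,1,2.9,-2.74,0,0,1,2.9,-2.74,0,0,1,2.9,-2.74,0,0,1,2.9,-2.74,0,0,1,2.9,-2.74,0,0,1,2.9,-2.74,0,0,1,2.9,-2.74,0,0,1,2.9,-2.74,0,0])

```text
clock: 2.83
position: [0.4525, -0.3287, 0.2315]
tool_rot: [3.141, -0.0, -0.006]
force: [0.6, -2.5, -0.1]
grip_width: 0.0857
```

Request:
carry_out(deltas=[1,0,-3.2,0,0,1,0,-3.2,0,0,1,0,-3.2,0,0,1,0,-3.2,0,0,1,0,-3.2,0,0,1,0,-3.2,0,0,1,0,-3.2,0,0,1,0,-3.2,0,0,1,0,-3.2,0,0,1,0,-3.2,0,0,1,0,-3.2,0,0,1,0,-3.2,0,0,1,0,-3.2,0,0,1,0,-3.2,0,0,1,0,-3.2,0,0,1,0,-3.2,0,0,1,0,-3.2,0,0,1,0,-3.2,0,0,1,0,-3.2,0,0,1,0,-3.0,0,0])

```text
clock: 4.5
position: [0.4518, 0.3097, 0.2313]
tool_rot: [-3.141, -0.0, -0.006]
force: [-0.2, 0.1, 0.7]
grip_width: 0.0853
```

Request:
carry_out(deltas=[1,-0.9,0,0,0,1,-0.9,0,0,0,1,0,0,0,0,1,0,0,0,0])

```text
clock: 4.83
position: [0.4342, 0.3069, 0.2315]
tool_rot: [3.141, -0.0, -0.003]
force: [0.1, -1.2, -0.1]
grip_width: 0.0855
```

Request:
carry_out(deltas=[1,-0.18,-0.23,0,0,1,0,0,2.1,0,1,0,0,2.1,0,1,0,0,2.1,0,1,0,0,2.1,0,1,0,0,2.1,0,1,0,0,2.0,0,1,0,0,2.0,0,1,0,0,2.0,0,1,0,0,0,0,1,0,0,0,0])

```text
clock: 5.75
position: [0.4323, 0.3096, 0.0662]
tool_rot: [3.141, 0.001, -0.002]
force: [0.1, -0.6, 0.1]
grip_width: 0.0857
```

Request:
carry_out(deltas=[-1,0,0,0,0,-1,0,0,0,0,-1,0,0,0,0,-1,0,0,0,0,-1,0,0,0,0,-1,0,0,0,0,-1,0,0,0,0,-1,0,0,0,0], newtons=50)

```text
clock: 6.42
position: [0.4329, 0.3104, 0.0673]
tool_rot: [-3.141, -0.002, -0.001]
force: [-0.1, -1.9, 10.5]
grip_width: 0.0411
```

Request:
carry_out(deltas=[-1,0,0,-1,0,-1,0,0,-2,0,-1,0,0,-2,0,-1,0,0,-2,0,-1,0,0,-2,0,-1,0,0,-1,0,-1,0,0,0,0,-1,0,0,0,0])

```text
clock: 7.08
position: [0.4324, 0.3099, 0.1663]
tool_rot: [-3.142, -0.0, -0.001]
force: [-0.2, -1.1, -4.6]
grip_width: 0.0411
```

```bash
python3 - <<'E'
from h import *
cv2.imwrite("pics/s1.png",grab_frame("side")[:,:,::-1]); cv2.imwrite("pics/w1.png",grab_frame("wrist")[:,:,::-1]); print(status.observe()['position'])
E
```

```text
[0.4318923  0.30967171 0.16530422]
```

View pics/s1.png

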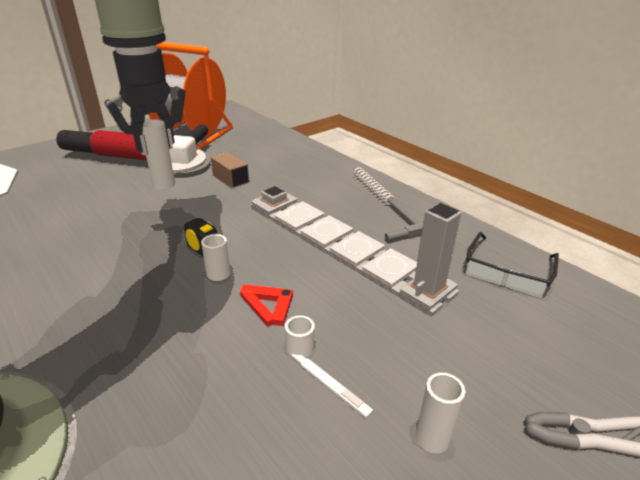

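View pics/w1.png

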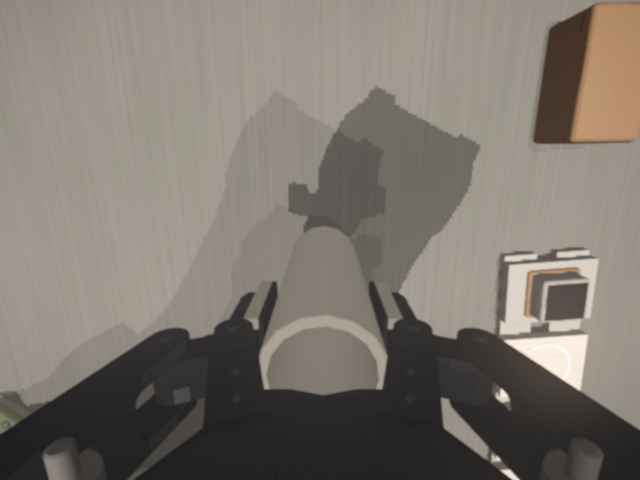

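The side view shows post D hanging upright in the pads at about (158,150), and the wrist view shows it gripped centrally.

Request:
carry_out(deltas=[-1,0.7,1.1,0,0,-1,1.4,2.25,0,0,-1,1.4,2.25,0,0,-1,1.4,2.25,0,0,-1,1.4,2.25,0,0,-1,1.4,2.25,0,0,-1,1.4,2.25,0,0,-1,1.4,2.25,0,0,-1,1.4,2.25,0,0,-1,1.4,2.25,0,0,-1,1.4,2.25,0,0,-1,1.4,2.25,0,0,-1,1.4,2.25,0,0,-1,1.4,2.25,0,0,-1,1.4,2.25,0,0,-1,1.4,2.25,0,0,-1,1.4,2.25,0,0,-1,0.4,0.8,0,0,-1,0,0,0,0,-1,0,0,0,0])

```text
clock: 8.85
position: [0.6662, -0.0688, 0.1649]
tool_rot: [-3.141, 0.002, -0.001]
force: [-0.2, 1.7, -3.9]
grip_width: 0.0408
```

Request:
carry_out(deltas=[-1,0.1,0.1,0,0,-1,0,0,1.5,0,-1,0,0,1.5,0,-1,0,0,1.5,0,-1,0,0,1.2,0,-1,0,0,0.8,0,-1,0,0,0.5,0,-1,0,0,0.3,0,-1,0,0,0,0,-1,0,0,0,0])

```text
clock: 9.68
position: [0.6681, -0.0701, 0.0937]
tool_rot: [-3.142, -0.0, -0.001]
force: [0.5, -0.1, -3.9]
grip_width: 0.041
```

```bash
python3 - <<'E'
from h import *
cv2.imwrite("pics/s2.png",grab_frame("side")[100:340,220:540,::-1].repeat(2,0).repeat(2,1)); print(status.observe()['position'],status.observe()['force'])
E
```

```text
[ 0.66822043 -0.07005966  0.09389889] [ 0.23553106  0.27841595 -4.15215179]
```

View pics/s2.png

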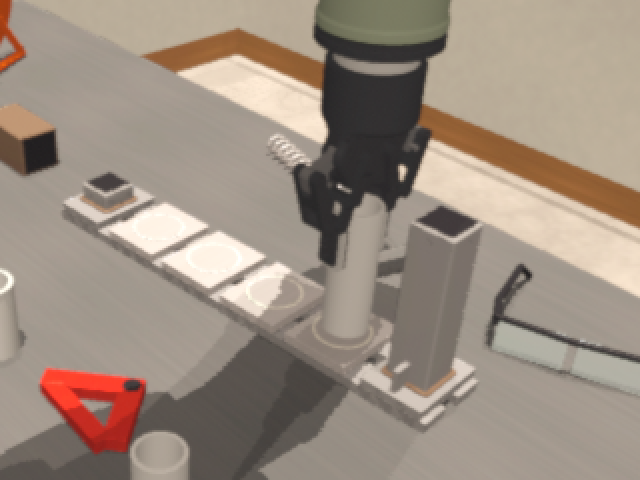

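Post D is hovering over the ring, centred, about 6 mm above the plate.

Request:
carry_out(deltas=[-1,0,0,0.3,0,-1,0,0,0.2,0,-1,0,0,0.15,0,-1,0,0,0,0,-1,0,0,0,0])

```text
clock: 10.15
position: [0.6681, -0.0702, 0.0874]
tool_rot: [3.141, -0.001, -0.001]
force: [-2.3, -0.2, 4.8]
grip_width: 0.0408
```

Request:
carry_out(deltas=[1,0,0,0,0,1,0,0,0,0,1,0,0,0,0,1,0,0,0,0,1,0,0,0,0,1,0,0,0,0,1,0,0,-1.5,0,1,0,0,-2.5,0,1,0,0,-2.5,0,1,0,0,-2.5,0,1,0,0,-2.5,0,1,0,0,-2,0,1,0,0,0,0])

```text
clock: 11.23
position: [0.6695, -0.0698, 0.2275]
tool_rot: [3.141, -0.006, -0.001]
force: [0.6, 1.0, -0.0]
grip_width: 0.0855
```

Request:
carry_out(deltas=[1,-2,1,0,0,1,-2,2,0,0,1,-2,2,0,0,1,-2,2,0,0,1,-2,2,0,0,1,-2,2,0,0,1,-2,2,0,0,1,-2,2,0,0,1,-2,2,0,0,1,-1,2,0,0,1,-0.8,2,0,0,1,0,2,0,0,1,0,2,0,0,1,0,0.6,0,0,1,0,0,0,0,1,0,0,0,0])

```text
clock: 12.57
position: [0.4697, -0.3252, 0.2221]
tool_rot: [-3.141, -0.0, -0.001]
force: [-1.0, 0.4, 1.4]
grip_width: 0.0856
```

```bash
python3 - <<'E'
from h import *
cv2.imwrite("pics/s3.png",grab_frame("side")[:,:,::-1]); cv2.imwrite("pics/t3.png",grab_frame("top")[:,:,::-1]); print(status.observe()['position'])
E
```

```text
[ 0.46994727 -0.32458696  0.22207567]
```

View pics/s3.png

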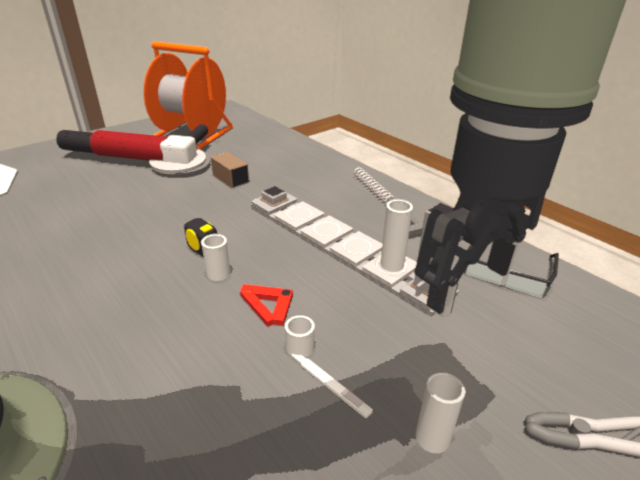

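View pics/t3.png

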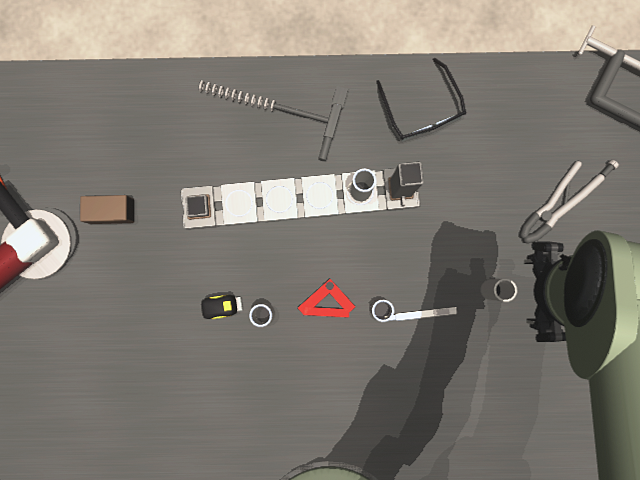

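Post D is standing in its ring (top view 363,182). Next is C, directly below the gripper.

Request:
carry_out(deltas=[1,0,0.1,0,0,1,0,0,2.2,0,1,0,0,2.2,0,1,0,0,2.2,0,1,0,0,2.2,0,1,0,0,2.2,0,1,0,0,2.2,0,1,0,0,2.2,0,1,0,0,2.2,0,1,0,0,0,0,1,0,0,0,0])

```text
clock: 13.58
position: [0.4696, -0.3261, 0.0456]
tool_rot: [-3.141, 0.001, -0.0]
force: [0.5, -0.3, 0.6]
grip_width: 0.0855
```

Request:
carry_out(deltas=[-1,0,0,0,0,-1,0,0,0,0,-1,0,0,0,0,-1,0,0,0,0,-1,0,0,0,0,-1,0,0,0,0,-1,0,0,0,0,-1,0,0,0,0])

```text
clock: 14.25
position: [0.4701, -0.3273, 0.0469]
tool_rot: [3.141, -0.001, -0.001]
force: [-1.4, 0.9, 11.2]
grip_width: 0.0411
```

Request:
carry_out(deltas=[-1,0,0,-1,0,-1,0,0,-2,0,-1,0,0,-2,0,-1,0,0,-2,0,-1,0,0,-2,0,-1,0,0,-1,0,-1,0,0,0,0,-1,0,0,0,0])

```text
clock: 14.92
position: [0.4694, -0.327, 0.1458]
tool_rot: [3.141, -0.0, -0.001]
force: [-0.4, -0.4, -4.2]
grip_width: 0.0408
```

Request:
carry_out(deltas=[-1,0,-1.7,0,0,-1,0,-2.9,0,0,-1,0,-2.9,0,0,-1,0,-2.9,0,0,-1,0,-2.9,0,0,-1,0,-2.9,0,0,-1,0,-2.9,0,0,-1,0,-2.9,0,0,-1,0,-2.9,0,0,-1,0,-2.9,0,0,-1,0,-2.9,0,0,-1,0,-2.9,0,0,-1,1.5,0,0,0,-1,2.5,0,0,0,-1,2.5,0,0,0,-1,2.5,0,0,0,-1,2.5,0,0,0,-1,2.5,0,0,0,-1,2.5,0,0,0,-1,2.5,0,0,0])

```text
clock: 16.58
position: [0.6604, 0.0088, 0.1439]
tool_rot: [3.141, 0.002, -0.001]
force: [0.3, 0.2, -3.1]
grip_width: 0.0409
```

Request:
carry_out(deltas=[-1,0,0,0,0,-1,0,0,0,0])

```text
clock: 16.75
position: [0.6597, 0.0091, 0.1435]
tool_rot: [-3.141, 0.003, -0.001]
force: [-1.7, -0.1, -3.3]
grip_width: 0.0409
```

Request:
carry_out(deltas=[-1,0.05,0,0,0,-1,0,0,1.5,0,-1,0,0,1.5,0,-1,0,0,1.5,0,-1,0,0,1.2,0,-1,0,0,0.8,0,-1,0,0,0.5,0,-1,0,0,0,0,-1,0,0,0,0])

```text
clock: 17.5
position: [0.6606, 0.009, 0.076]
tool_rot: [-3.141, -0.0, -0.001]
force: [0.3, 0.9, -3.4]
grip_width: 0.0411
```

Request:
carry_out(deltas=[-1,0,0,0.4,0,-1,0,0,0.3,0,-1,0,0,0.2,0,-1,0,0,0.05,0,-1,0,0,0,0,-1,0,0,0,0])

```text
clock: 18.0
position: [0.6607, 0.0089, 0.067]
tool_rot: [3.141, -0.001, -0.001]
force: [-2.8, -0.6, 6.8]
grip_width: 0.041
```

Request:
carry_out(deltas=[1,0,0,0,0,1,0,0,0,0,1,0,0,0,0,1,0,0,0,0,1,0,0,0,0,1,0,0,0,0,1,0,0,-1.5,0,1,0,0,-2.5,0,1,0,0,-2.5,0,1,0,0,-2.5,0,1,0,0,-2.5,0,1,0,0,-1,0,1,0,0,0,0])

```text
clock: 19.08
position: [0.6616, 0.0091, 0.195]
tool_rot: [-3.141, -0.004, -0.001]
force: [0.2, -0.1, -0.5]
grip_width: 0.0854
```

Request:
carry_out(deltas=[1,-1.1,-0.5,0,0,1,-2,-1,0,0,1,-2,-1,0,0,1,-2,-1,0,0,1,-2,-1,0,0,1,-2,-1,0,0,1,-2,-1,0,0,1,-2,-1,0,0,1,-2,-1,0,0,1,-2,-1,0,0,1,-2,-1,0,0,1,-2,-0.8,0,0,1,0,0,0,0,1,0,0,0,0])

```text
clock: 20.25
position: [0.429, 0.1222, 0.1913]
tool_rot: [3.141, 0.0, 0.0]
force: [-0.7, -0.9, -1.1]
grip_width: 0.0854
```

```bash
python3 - <<'E'
from h import *
cv2.imwrite("pics/s4.png",grab_frame("side")[:,:,::-1]); cv2.imwrite("pics/t4.png",grab_frame("top")[:,:,::-1]); print(status.observe()['position'])
E
```

```text
[0.4301008  0.12184945 0.19124955]
```

View pics/s4.png

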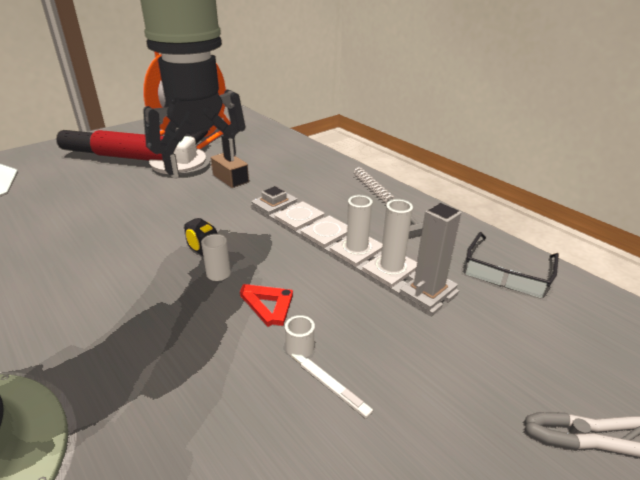

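View pics/t4.png

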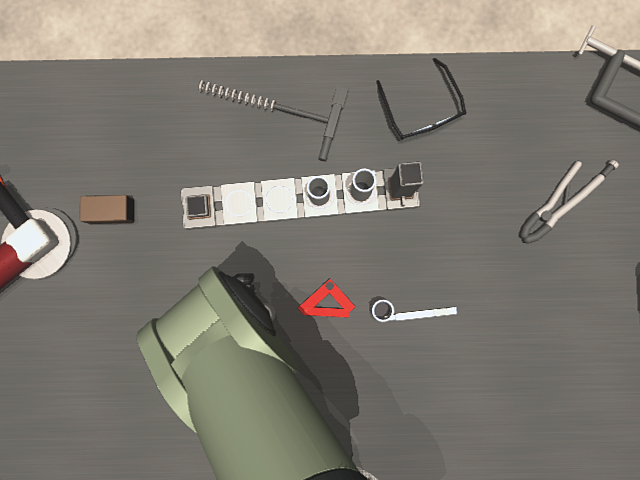

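C is standing in its ring (top view 318,189). Next is B.

Request:
carry_out(deltas=[1,0,0,2.0,0,1,0,0,2.0,0,1,0,0,2.0,0,1,0,0,2.0,0,1,0,0,2.0,0,1,0,0,2.0,0,1,0,0,2.0,0,1,0,0,2.1,0,1,0,0,0,0,1,0,0,0,0])

```text
clock: 21.18
position: [0.4294, 0.122, 0.0298]
tool_rot: [3.141, 0.002, -0.001]
force: [-0.1, -0.3, -0.2]
grip_width: 0.0853
```

Request:
carry_out(deltas=[-1,0,0,0,0,-1,0,0,0,0,-1,0,0,0,0,-1,0,0,0,0,-1,0,0,0,0,-1,0,0,0,0,-1,0,0,0,0,-1,0,0,0,0])

```text
clock: 21.85
position: [0.4302, 0.1221, 0.0312]
tool_rot: [-3.142, -0.002, -0.001]
force: [-1.5, -1.1, 13.6]
grip_width: 0.0413
```

Request:
carry_out(deltas=[-1,0,0,-1,0,-1,0,0,-2,0,-1,0,0,-2,0,-1,0,0,-2,0,-1,0,0,-2,0,-1,0,0,-1,0,-1,0,0,0,0,-1,0,0,0,0])

```text
clock: 22.52
position: [0.4297, 0.1218, 0.1304]
tool_rot: [3.142, -0.001, -0.002]
force: [0.6, -0.1, -1.9]
grip_width: 0.0412
```

Request:
carry_out(deltas=[-1,1.2,0.2,0,0,-1,2.3,0.3,0,0,-1,2.3,0.3,0,0,-1,2.3,0.3,0,0,-1,2.3,0.3,0,0,-1,2.3,0.3,0,0,-1,2.3,0.3,0,0,-1,2.3,0.3,0,0,-1,2.3,0.3,0,0,-1,2.3,0.3,0,0,-1,1.8,0.3,0,0,-1,0,0,0,0,-1,0,0,0,0])

```text
clock: 23.6
position: [0.6661, 0.0898, 0.128]
tool_rot: [3.141, 0.003, -0.001]
force: [-1.0, 0.1, -2.5]
grip_width: 0.0408
```

Request:
carry_out(deltas=[-1,0,0,1.5,0,-1,0,0,1.5,0,-1,0,0,1.5,0,-1,0,0,1.2,0,-1,0,0,0.7,0,-1,0,0,0.3,0,-1,0,0,0,0,-1,0,0,0,0])

```text
clock: 24.27
position: [0.6668, 0.09, 0.0636]
tool_rot: [-3.141, -0.0, -0.001]
force: [0.5, 0.1, -1.7]
grip_width: 0.041
```

I made an arithmetic slip: x is 13 mm too far. I'll correct it while still hovering.

Request:
carry_out(deltas=[-1,-0.7,0,0,0,-1,-0.63,0,0,0,-1,0,0,0,0,-1,0,0,0,0,-1,0,0,0.4,0,-1,0,0,0.3,0,-1,0,0,0,0,-1,0,0,0,0])

```text
clock: 24.93
position: [0.6531, 0.0899, 0.0559]
tool_rot: [3.142, 0.001, -0.001]
force: [-0.6, 0.3, -2.2]
grip_width: 0.041
```

Request:
carry_out(deltas=[-1,0,0,0.3,0,-1,0,0,0.2,0,-1,0,0,0.1,0,-1,0,0,0,0,-1,0,0,0,0])

```text
clock: 25.35
position: [0.6534, 0.09, 0.0513]
tool_rot: [3.141, -0.001, -0.001]
force: [-5.7, -1.8, 15.7]
grip_width: 0.0413
```

Request:
carry_out(deltas=[1,0,0,0,0,1,0,0,0,0,1,0,0,0,0,1,0,0,0,0,1,0,0,0,0,1,0,0,0,0,1,0,0,-1.5,0,1,0,0,-2.5,0,1,0,0,-2.5,0,1,0,0,-2.5,0,1,0,0,-2.5,0,1,0,0,-1,0,1,0,0,0,0])

```text
clock: 26.43
position: [0.6544, 0.0903, 0.1789]
tool_rot: [-3.141, -0.004, -0.001]
force: [0.3, -0.2, 0.3]
grip_width: 0.0853
```

Request:
carry_out(deltas=[1,-1.5,1.2,0,0,1,-1.9,1.7,0,0,1,-1.9,1.7,0,0,1,-1.9,1.7,0,0,1,-1.9,1.7,0,0,1,-1.9,1.7,0,0,1,-1.9,1.7,0,0,1,-1.9,1.7,0,0,1,-1.9,1.7,0,0,1,-1.9,1.7,0,0,1,-1.9,1.7,0,0,1,-1.4,1.6,0,0,1,0,0,0,0,1,0,0,0,0])

```text
clock: 27.6
position: [0.4335, -0.1086, 0.1752]
tool_rot: [3.141, 0.0, -0.003]
force: [0.4, 0.5, 0.1]
grip_width: 0.0849
```

```bash
python3 - <<'E'
from h import *
cv2.imwrite("pics/s5.png",grab_frame("side")[:,:,::-1]); cv2.imwrite("pics/t5.png",grab_frame("wrist")[:,:,::-1]); print(status.observe()['position'])
E
```

```text
[ 0.4344723  -0.10732479  0.17527534]
```

View pics/s5.png

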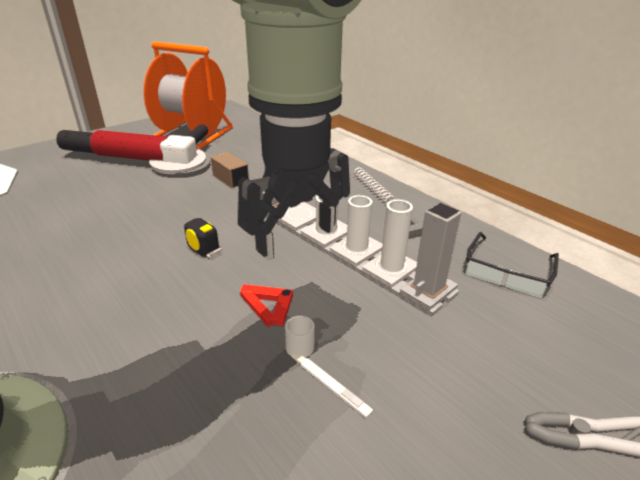

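View pics/t5.png

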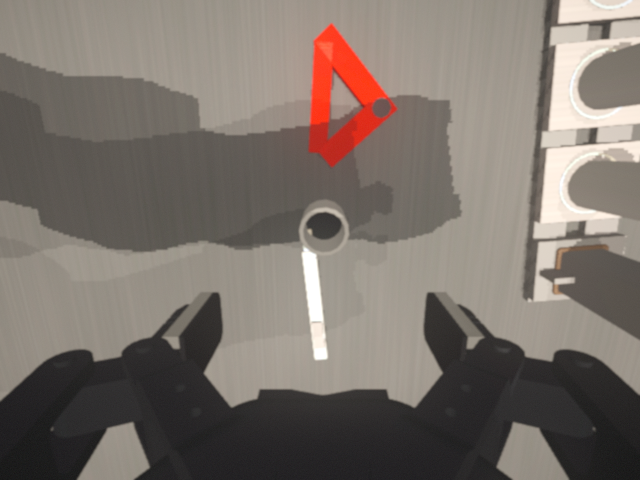

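```bash
python3 - <<'E'
from h import *
im=grab_frame("wrist"); c=calibration("wrist")
print(ray(c,(323.5,226.5),.045), status.observe()['position'])
print([(round(m['p'],2),ray(c,m['xy'],0).round(4)) for m in mark_of("wrist","post_a") if m['p']>.3])
E
```

```text
[ 0.43515683 -0.10220681] [ 0.43456176 -0.10711669  0.17523659]
[(0.74, array([ 0.4359, -0.109 ])), (0.65, array([0.6775, 0.0134])), (0.64, array([ 0.6858, -0.0752]))]
```

Request:
carry_out(deltas=[1,0,0,2.0,0,1,0,0,2.0,0,1,0,0,2.0,0,1,0,0,2.0,0,1,0,0,2.0,0,1,0,0,2.0,0,1,0,0,2.0,0,1,0,0,1.5,0,1,0,0,0.8,0,1,0,0,0,0,1,0,0,0,0])

```text
clock: 28.72
position: [0.4342, -0.1073, 0.0124]
tool_rot: [-3.141, 0.0, -0.0]
force: [0.1, 0.2, -0.1]
grip_width: 0.0852
```

Request:
carry_out(deltas=[-1,0,0,0,0,-1,0,0,0,0,-1,0,0,0,0,-1,0,0,0,0,-1,0,0,0,0,-1,0,0,0,0,-1,0,0,0,0,-1,0,0,0,0])

```text
clock: 29.38
position: [0.4344, -0.1081, 0.0131]
tool_rot: [3.141, -0.001, -0.001]
force: [-2.4, -0.7, 16.1]
grip_width: 0.0411
```

Request:
carry_out(deltas=[-1,0,0,-1,0,-1,0,0,-2,0,-1,0,0,-2,0,-1,0,0,-2,0,-1,0,0,-2,0,-1,0,0,-1,0,-1,0,0,0,0,-1,0,0,0,0])

```text
clock: 30.05
position: [0.4341, -0.1082, 0.1123]
tool_rot: [3.141, -0.001, -0.002]
force: [-0.8, 0.2, -1.6]
grip_width: 0.0407
```

Request:
carry_out(deltas=[-1,0,-1.7,0,0,-1,0,-2.6,0,0,-1,0,-2.6,0,0,-1,0,-2.6,0,0,-1,0,-2.6,0,0,-1,0,-2.6,0,0,-1,0,-2.6,0,0,-1,0,-2.6,0,0,-1,0,-2.6,0,0,-1,0,-2.6,0,0,-1,0,-2.6,0,0,-1,1.2,0,0,0,-1,2.5,0,0,0,-1,2.5,0,0,0,-1,2.5,0,0,0,-1,2.5,0,0,0,-1,2.5,0,0,0,-1,2.5,0,0,0,-1,2.5,0,0,0,-1,2.5,0,0,0])

```text
clock: 31.72
position: [0.6468, 0.1686, 0.1102]
tool_rot: [3.14, 0.002, -0.001]
force: [0.0, 0.5, -1.1]
grip_width: 0.0408
```

Request:
carry_out(deltas=[-1,0,0,0,0,-1,0,0,0,0])

```text
clock: 31.88
position: [0.6461, 0.1687, 0.1099]
tool_rot: [3.141, 0.002, -0.002]
force: [-1.2, -0.7, -1.7]
grip_width: 0.0409
```

Request:
carry_out(deltas=[-1,0,0,1.5,0,-1,0,0,1.5,0,-1,0,0,1.5,0,-1,0,0,1.2,0,-1,0,0,0.8,0,-1,0,0,0.4,0,-1,0,0,0,0,-1,0,0,0,0])

```text
clock: 32.55
position: [0.6465, 0.169, 0.0435]
tool_rot: [-3.141, -0.0, -0.001]
force: [-0.2, 0.0, -1.2]
grip_width: 0.0411
```

```bash
python3 - <<'E'
from h import *
cv2.imwrite("pics/s6.png",grab_frame("side")[100:340,190:510,::-1].repeat(2,0).repeat(2,1)); print(status.observe()['position'])
E
```

```text
[0.64665219 0.16910584 0.04386621]
```

View pics/s6.png

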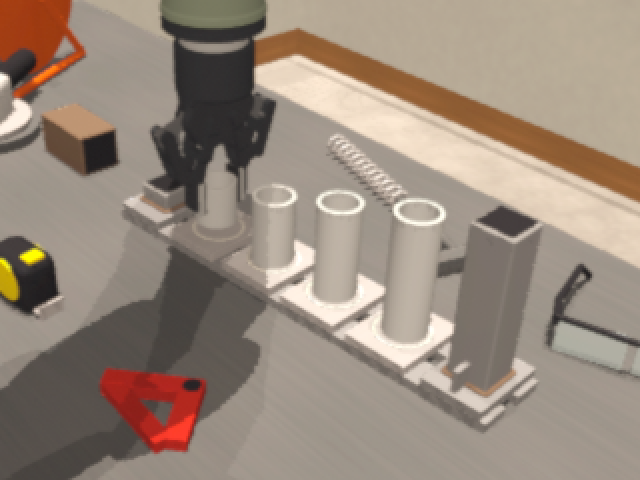

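Post A is hovering over the last ring, and the other three are standing. I'll lower A and release.

Request:
carry_out(deltas=[-1,0,0,0.4,0,-1,0,0,0.3,0,-1,0,0,0.2,0,-1,0,0,0.15,0,-1,0,0,0,0,-1,0,0,0,0])

```text
clock: 33.1
position: [0.6463, 0.1689, 0.0332]
tool_rot: [3.141, -0.0, -0.001]
force: [-3.2, -2.5, 6.1]
grip_width: 0.0408
```

Request:
carry_out(deltas=[1,0,0,0,0,1,0,0,0,0,1,0,0,0,0,1,0,0,0,0,1,0,0,0,0,1,0,0,0,0,1,0,0,-1.5,0,1,0,0,-2.5,0,1,0,0,-2.5,0,1,0,0,-2.5,0,1,0,0,-2.5,0,1,0,0,-2.5,0,1,0,0,-1,0])

```text
clock: 34.18
position: [0.6473, 0.1695, 0.1875]
tool_rot: [-3.14, -0.004, -0.001]
force: [0.4, 0.4, 0.4]
grip_width: 0.0852
```

Request:
carry_out(deltas=[1,-1,-1,0,0,1,-2,-2,0,0,1,-2,-2,0,0,1,-2,-2,0,0,1,-2,-2,0,0,1,-2,-2,0,0,1,-2,-2,0,0,1,-2,-2,0,0,1,-2,-2,0,0,1,-2,-2,0,0,1,-1,-1,0,0,1,0,0,0,0,1,0,0,0,0])

```text
clock: 35.27
position: [0.4455, 0.3696, 0.1827]
tool_rot: [3.141, 0.0, 0.001]
force: [-0.1, -0.0, 0.7]
grip_width: 0.0856
```

```bash
cat > chk.py <<'E'
from h import *
im=grab_frame("top"); ct=calibration("top"); g=cv2.cvtColor(im,cv2.COLOR_RGB2GRAY)
print(status.observe()['position'])
T={'d':(.6673,-.0699,.14),'c':(.6604,.0098,.115),'b':(.6534,.0894,.09),'a':(.6465,.1691,.065)}
for k,(x,y,z) in T.items():
    u,v=np.int32(proj(ct,(x,y,z)).round())
    p=cv2.resize(g[v-20:v+20,u-20:u+20],None,fx=8,fy=8,interpolation=cv2.INTER_CUBIC)
    h=cv2.HoughCircles(p,cv2.HOUGH_GRADIENT,1.5,400,param1=120,param2=15,minRadius=75,maxRadius=102)
    if h is not None:
        xy=h[0,0,:2]/8+[u-20.44,v-20.44]; print(k,h[0,0,2]/8,((ray(ct,xy,z)-[x,y])*1000).round(1))
sd=grab_frame("side"); c=calibration("side"); v=sd.copy()
for cc,vv in((c,v),(ct,im:=im.copy())):
  for k,(x,y,z) in T.items():
    for zz,r in((.02,.0265),(z,.021)):
      pts=[proj(cc,[x+r*np.cos(a),y+r*np.sin(a),zz]) for a in np.linspace(0,6.3,60)]
      cv2.polylines(vv,[np.int32(np.round(np.array(pts)*8))],True,(255,0,0),1,cv2.LINE_AA,3)
a=cv2.resize(v[170:320,240:470],None,fx=3,fy=3,interpolation=cv2.INTER_CUBIC)
b=cv2.resize(im[160:235,190:420],None,fx=3,fy=3)[:145]
cv2.imwrite("pics/fin.png",np.vstack([a,b])[:,:,::-1])
E
python3 chk.py
```

```text
[0.4463579  0.3687835  0.18258966]
d 9.54375 [ 0.4 -1.7]
c 10.14375 [-15.1  -0.8]
b 10.6875 [-10.2  -5.3]
a 9.91875 [-2.9 -0.9]
```

View pics/fin.png

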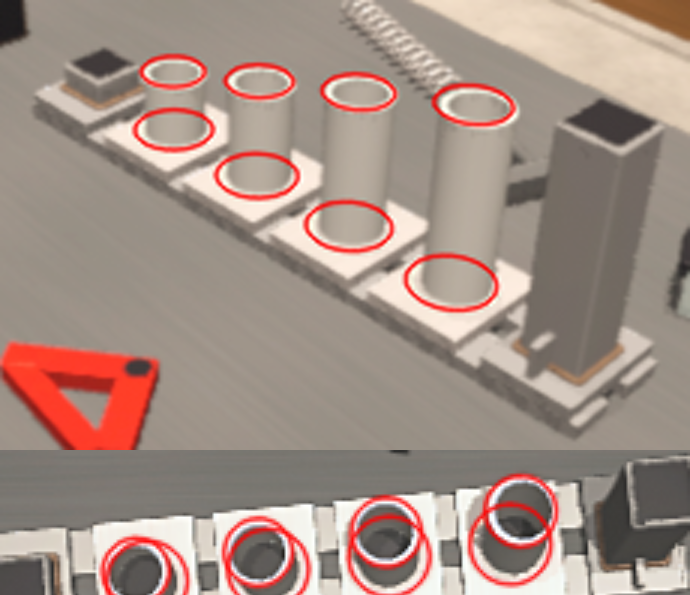

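The overlays put all four rims within about 3 mm of target in both views. The Hough readings for B and C (10–15 mm) contradict the overlays: they locked onto plate edges behind the rims.

```bash
python3 -c "
from workcell import *
print(status.observe()['clock'], job.job_done())"
```

```text
the job is handed in; nothing more can be done
35.3667 None
```

All four posts now stand upright on the foot plates. Counted from the tall square upright they go D (120 mm), C (95 mm), B (70 mm), A (45 mm). I handed the job in at 35.4 s with the arm withdrawn and touching nothing; no verdict is reported.

**Final checks:** In both the side and top views, my projected outlines put every post rim within about 3 mm of its target. The posts look upright and centred in their rings.

**What disagreed:** My automatic circle check gave about 2 mm for D and 3 mm for A, but 10–15 mm for B and C. I judged the B and C readings to be false detections on the white plates behind the rims, because the overlays in both views show those posts centred. I did not repeat that measurement.

**Correction during the work:** I overshot B by 13 mm in x and corrected it before lowering the post.

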